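# Draw the lock bolt inside the guard with the hooked rod

### The arm

A 6-joint arm with a two-finger parallel gripper is mounted at the origin on the work surface. World frame = base frame: x ahead of the robot, y to its left, z up, the work surface at z = 0. Lengths are in m, angles in rad, forces in N, time in s.
With the tool pointing down it reaches from about 0.275 to 0.85 m from the base axis. Payload 5.2 kg.
Tool frame: the origin (TCP) lies between the finger pads; the fingertips stand ahead of it and the grasp point (between the pads) lies 8 mm behind it (env.tips_ahead is the x of the fingertips in the tool frame, in m); x points along the fingers, y is the direction in which the jaws open and shut, and the axes are right-handed (so a half turn about x gives the same grasp; the last joint's range is limited). The gripper opens to 85 mm and grips with 20 to 120 N. Pads are 22 mm wide; open, the fingers measure 114 mm over their backs; the gripper's body (76 mm by 85 mm) begins 54 mm behind the grasp point. The pads swing forward as they close: fully open they stand 13 mm farther back than shut.
Start: joints at [-1.372, 0.259, 1.535, -0, 1.348, -0.203], TCP at [0.215, -0.506, 0.242] pointing down, gripper open.
Joint ranges: [-3.14, 3.14], [-0.91, 2.08], [0.19, 2.58], [-1.22, 4.36], [0.22, 2.71], [-3.12, 3.12]. Speed limits (rad/s): [2.57, 2.57, 3.14, 3.14, 3.14, 3.14].

### API

Orientations are given as a rotation vector (axis times angle).
In Python, from plant import env gives the robot as it stands. The module is installed in compiled form; this text tells all that it offers.
- The arm moves only by the tool jog_arm, never from a script. Its argument "targets" is one flat list of numbers, 6 for each row, row after row: the shift along the world's x, y, z in m, then the turn, a rotation vector about the world's x, y, z in rad. A call has 1 to 12 rows; each row is the pose to reach, as a shift and turn from the pose measured when the call began; what a row does not reach only later rows make up. A row lasts 1/12 s, in which the tool goes at most 41.7 mm and 7.16 degrees, less where a joint would pass 70% of its speed; a pose out of reach is approached as far as the arm can. A call with a gripper value outside its range is refused whole. "grip" is the closure, from 0 (fully open) to 1 (shut), set as the call begins (left out, the last holds). The fingers move at their own pace and stop on an object; "force" is the grip in N (left out, the last holds). Time passes only in rows, so rows that repeat a pose let the fingers close. It gives the time, the measured TCP pose, the force and the opening at its end, in the units of the state.
- env.get_obs(): the state, without advancing time (a new reading comes with each control period).
- env.read_camera(name): name is "scene" or "top" or "wrist"; returns a dict with "frame" (420x560x3 uint8, red, green, blue), "camera_matrix" (3x3 intrinsics, pixels), "position" and "orientation" of the camera in the world; the wrist camera has in their place "hand_eye" (4x4, takes a point from camera to tool coordinates, whose origin is the TCP and whose axes are the tool frame's). Camera axes: x right, y down, z forward; pixel columns grow to the right and rows downward; lengths in m; the calibration is good to about 2 mm. The wrist camera is an equidistant fisheye: a pixel r from the principal point sees the ray r / f radians off the axis. A picture is of the moment at which its call begins: read the wrist's pose just before it. There is no depth.
- env.hand_in(): hands the job in, once; it reports no verdict.
The state is a dict: "time_s": time; "q": joint angles; "joint_vel": joint speeds; "joint_torque": joint torques, N m; "position": TCP position; "tool_rot": TCP orientation; "contact_force": force on the tool from outside, world axes, zero at the start; "moment": the same for the moment, N m; "width": finger opening in m.
Only numpy, scipy, OpenCV 4.12 (cv2) and the standard library are available. Lean on these libraries where they do the work, as an engineer would, in place of code of your own. Each camera call takes 0.05 s, during which the arm holds its last target.

### The job

The lock bolt of the gear stand sits inside a yellow wire guard where the gripper does not fit: pick up the hooked rod, reach its hook in through the guard's open mouth, catch the bolt's red post and draw the bolt all the way out to its stop. Then bring the rod right out of the guard and lay it, not drop it, back on the open bench with its hook lying flat.

Things in the scene. Friction and masses are not known exactly. Their poses are not given: they have to be found in the camera images.
- rod_grip (a point): Centre of the hooked rod's black handle, 15 mm above its underside. Handle: bar 120 long (x), 24 wide (y), 30 tall. x points to the hook, z up. At mid-height a 10 mm olive shaft runs along x to 270 mm from here, then bends square to +y: a level orange hook arm 10 mm thick, end at y = 50 mm. 0.28 kg, balance 20 mm ahead of here. A like rod with no hook, not needed, lies near
- rod_hook (a point): Where the post should sit in the crook of the rod's hook: 256 mm along x and 24 mm along y from rod_grip, at its height, same axes. The hook arm's near face is 9 mm further along x; the shaft's centre line is 24 mm to the -y side
- bolt_post (a point): On the axis of the bolt's upright red post, 70 mm above the bench; moves with the bolt. Post 18 mm thick, free from 45 to 92 mm up. x points horizontally from the open mouth into the guard. With the bolt in, from the post: mouth 86 mm to -x, side wires 86 mm to each side, grey gearbox from 100 mm to +x. Guard clear inside from 45 mm up to its wire roof 195 mm up
- bolt (a joint): How far the steel bolt is drawn towards the mouth (along bolt_post's -x), in m: 0 fully in, 0.050 fully out at its stop. It slides stiffly (about 2 N) and stays where left; at the start 0 to 8 mm out. Bolt and stand (about 360 by 180 mm, up to 250 mm tall at the gears behind the guard) stand fixed on the bench

How it is judged:
On the way, in this order (a step that is already met when the one before it is completed fails the run):
1. the rod is lifted off the bench (height (world z) of rod_grip above 0.04 m), for 0.1 s.
2. the hook is at the post with the bolt still in (crook within 35 mm of the post, bolt less than 15 mm out) (distance between rod_hook and bolt_post below 0.035 m and value of joint bolt below 0.015 m), for 0.04 s.
3. the bolt is drawn at least 40 mm out with the hook still at its post (within 35 mm) (value of joint bolt above 0.04 m and distance between rod_hook and bolt_post below 0.035 m), for 0.04 s.
At the end, for the whole second after the job is handed in: The bolt is at least 40 mm out of its 50 mm; the rod lies still and released on the bench, handle flat (within 10 degrees, handle centre under 22 mm and hook under 30 mm above the bench), its crook more than 70 mm from the post in plan (value of joint bolt above 0.04 m and height (world z) of rod_grip below 0.022 m and height (world z) of rod_hook below 0.03 m and angle between rod_grip's own z axis and vertical below 0.17 rad and horizontal distance between rod_hook and bolt_post above 0.07 m and linear speed of rod below 0.02 m/s); the robot touches nothing.
It fails at once if the rod is dropped onto the bench (faster than 0.7 m/s within 60 mm of it) (linear speed of rod above 0.7 m/s and height (world z) of rod_grip below 0.06 m).
It also fails if it takes over 53 s, if anything falls off the work surface, if the arm or the gripper's body presses on something with over 40 N, if the wrist force passes 120 N, or if a joint passes its speed limit or range.

## Working session

There is one attempt and no reset: what is moved stays moved. The work goes in short steps, Python scripts to look and compute and a tool call to move; the robot and the scene stay as the last step left them, time stands still between calls to the robot, and variables do not carry over. Pictures are saved under pics/ and viewed, and the job is handed in when it is done.

Besides the shell and the picture viewer there is one more tool, called after "Emit:" as name(argument=value, ...), one argument or row to a line, values as JSON. jog_arm: Moves the arm, as the interface text tells. Its arguments: {"type":"object","properties":{"targets":{"type":"array","items":{"type":"number"}},"grip":{"type":"number"},"force":{"type":"number"}},"required":["targets"]}

```bash
mkdir -p pics
cat > h.py <<'E'
import numpy as np, cv2
from plant import env
from scipy.spatial.transform import Rotation as R
def Rm(o):
    o=np.array(o,float)
    if o.shape==(3,3): return o
    return R.from_rotvec(o).as_matrix() if o.size==3 else R.from_quat(o).as_matrix()
def save(c,n): cv2.imwrite('pics/'+n+'.png',cv2.cvtColor(c['frame'],cv2.COLOR_RGB2BGR))
def ray(c,u,v):
    K=np.array(c['camera_matrix']);d=np.linalg.inv(K)@np.array([u,v,1.]);return np.array(c['position']),Rm(c['orientation'])@d
def onz(c,u,v,z):
    p,d=ray(c,u,v);return p+d*(z-p[2])/d[2]
def proj(c,P):
    K=np.array(c['camera_matrix']);q=Rm(c['orientation']).T@(np.array(P)-np.array(c['position']));q=K@q;return q[:2]/q[2]
E
python3 - <<'E'
from h import *
o=env.get_obs();print({k:np.round(v,3) for k,v in o.items()},env.tips_ahead)
for n in ['scene','top','wrist']:
    c=env.read_camera(n);save(c,n+'0');print(n,{k:np.round(v,3) for k,v in c.items() if k!='frame'})
E
```

```text
{'time_s': np.float64(0.0), 'q': array([-1.372,  0.259,  1.536, -0.   ,  1.348, -0.203]), 'joint_vel': array([ 0.002,  0.001, -0.   , -0.   , -0.   ,  0.001]), 'joint_torque': array([ 1.0000e-03, -4.4602e+01, -2.9057e+01, -0.0000e+00,  1.1000e-02,
        0.0000e+00]), 'position': array([ 0.215, -0.506,  0.241]), 'tool_rot': array([ 2.001,  0.409, -2.001]), 'contact_force': array([-0.453, -0.098, -0.125]), 'moment': array([0.028, 0.03 , 0.024]), 'width': np.float64(0.085)} 0.011
scene {'camera_matrix': array([[524.929,   0.   , 283.17 ],
       [  0.   , 524.929, 210.436],
       [  0.   ,   0.   ,   1.   ]]), 'position': array([ 0.999, -0.188,  0.937]), 'orientation': array([-2.159, -1.552,  0.417])}
top {'camera_matrix': array([[379.154,   0.   , 279.824],
       [  0.   , 379.154, 204.391],
       [  0.   ,   0.   ,   1.   ]]), 'position': array([0.481, 0.004, 0.834]), 'orientation': array([-2.209,  2.176, -0.017])}
wrist {'camera_matrix': array([[325.192,   0.   , 279.354],
       [  0.   , 325.192, 212.798],
       [  0.   ,   0.   ,   1.   ]]), 'hand_eye': array([[ 0.   , -0.295,  0.955, -0.133],
       [ 1.   , -0.   , -0.   ,  0.   ],
       [ 0.   ,  0.955,  0.295, -0.075],
       [ 0.   ,  0.   ,  0.   ,  1.   ]])}
```

View pics/scene0.png

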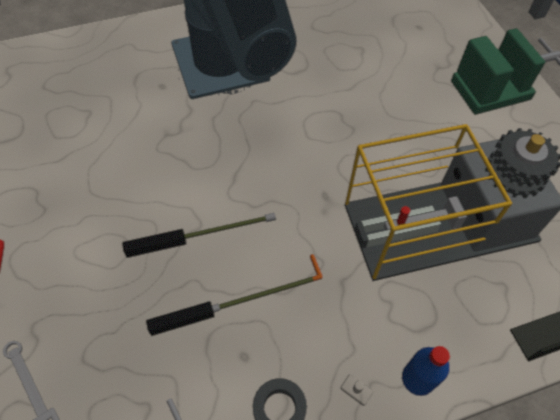

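View pics/top0.png

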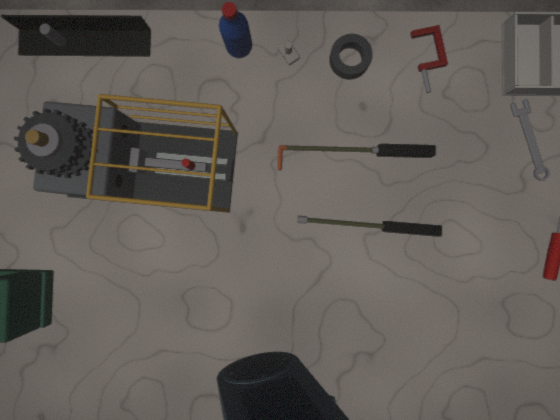

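View pics/wrist0.png

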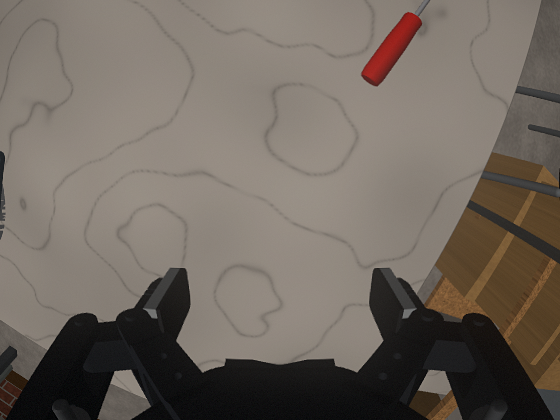

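The scene and top views show the hooked rod in the top view, with its handle at about (407,151) and its orange hook at (281,157). The red post is at about (187,163) inside the yellow guard, whose mouth faces the rod. The plain rod lies below it at about y = 225 px. Next I'll measure these positions.

Run:
```python
from h import *
T=env.read_camera('top');S=env.read_camera('scene')
def blobs(c,kind,z,n):
    hsv=cv2.cvtColor(c['frame'],cv2.COLOR_RGB2HSV);H,Sa,V=cv2.split(hsv)
    m={'orange':(H>5)&(H<16)&(Sa>150),'red':((H<4)|(H>176))&(Sa>150)&(V>60),'black':(V<45),'yellow':(H>17)&(H<26)&(Sa>150),'olive':(H>18)&(H<40)&(Sa>70)&(Sa<190)}[kind]
    nn,l,st,ce=cv2.connectedComponentsWithStats(m.astype(np.uint8))
    for i in range(1,nn):
        if st[i,4]>25:
            pts=np.argwhere(l==i)[:,::-1].astype(np.float32);r=cv2.minAreaRect(pts)
            print(n,kind,np.round(ce[i],1),st[i],[np.round(x,1) for x in r],np.round(onz(c,*ce[i],z),4),'box',np.round([onz(c,*b,z)[:2] for b in cv2.boxPoints(r)],3).tolist())
for c,n in((T,'top'),(S,'scene')):
    blobs(c,'orange',.015,n);blobs(c,'red',.092,n);blobs(c,'black',.03,n)
    f=c['frame']
x=T['frame'][60:240,60:460];cv2.imwrite('pics/tz.png',cv2.resize(x[...,::-1],None,fx=2,fy=2,interpolation=2))
x=S['frame'][110:350,110:560];cv2.imwrite('pics/sz.png',cv2.resize(x[...,::-1],None,fx=1.75,fy=1.75,interpolation=2))
```

```text
top orange [279.9 156. ] [279 146   5  23  49] [array([279.8, 156.8]), array([ 3.8, 22.3]), np.float64(8.5)] [0.6161 0.0231 0.015 ] box [[0.591, 0.031], [0.639, 0.024], [0.638, 0.016], [0.59, 0.023]]
top red [228.7   9.3] [222   3  14  15 151] [array([228.8,   9.1]), array([13.4, 13. ]), np.float64(63.4)] [0.8973 0.1282 0.092 ] box [[0.904, 0.146], [0.916, 0.123], [0.891, 0.11], [0.88, 0.133]]
top red [433.5  46.3] [412  26  35  43 359] [array([429.2,  47.3]), array([39.7, 27.1]), np.float64(77.0)] [ 0.8245 -0.2782  0.092 ] box [[0.855, -0.235], [0.867, -0.287], [0.79, -0.304], [0.778, -0.253]]
top red [185.6 162.5] [182 159   8   8  48] [array([185.5, 162.5]), array([7., 7.]), np.float64(90.0)] [0.5882 0.2075 0.092 ] box [[0.595, 0.215], [0.595, 0.201], [0.581, 0.201], [0.581, 0.214]]
top red [552.8 257.5] [544 233  16  47 523] [array([553.5, 255.9]), array([13.4, 45.9]), np.float64(10.6)] [ 0.4138 -0.5055  0.092 ] box [[0.376, -0.486], [0.462, -0.503], [0.458, -0.528], [0.372, -0.511]]
top black [82.4 34.9] [   2   15  148   41 5057] [array([75.5, 35. ]), array([147.4,  39.4]), np.
[... 7914 characters left out ...]
3  ] box [[0.452, -0.316], [0.46, -0.199], [0.494, -0.201], [0.485, -0.316]]
scene black [179.6 318.2] [ 147  302   66   33 1005] [array([179.8, 318.3]), array([15.4, 66.5]), np.float64(73.6)] [ 0.6372 -0.246   0.03  ] box [[0.622, -0.304], [0.623, -0.187], [0.653, -0.187], [0.651, -0.302]]
scene black [544.2 350.6] [526 341  34  19 220] [array([543.4, 350.8]), array([ 6.9, 36.2]), np.float64(68.7)] [0.8974 0.3447 0.03  ] box [[0.892, 0.31], [0.891, 0.379], [0.902, 0.377], [0.903, 0.308]]
scene black [281.2 392.4] [267 389  27  11  64] [array([280.5, 393.3]), array([26.2,  8.4]), np.float64(6.6)] [ 0.8171 -0.1149  0.03  ] box [[0.815, -0.139], [0.803, -0.133], [0.821, -0.094], [0.833, -0.1]]
```

View pics/tz.png

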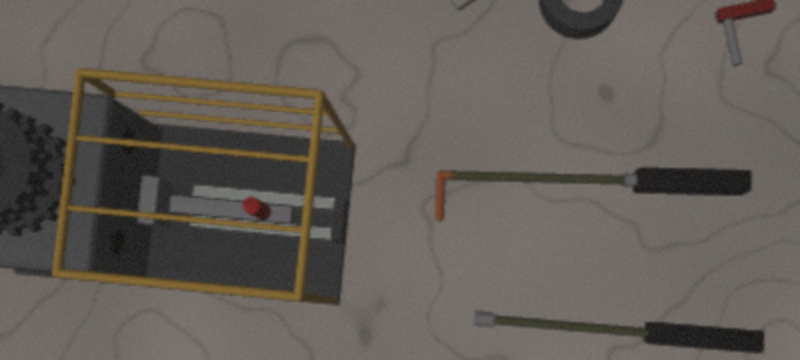

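View pics/sz.png

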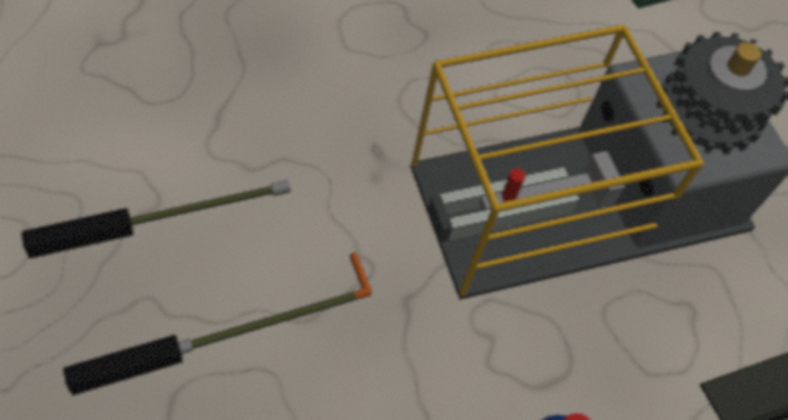

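Run:
```python
from h import *
T=env.read_camera('top');S=env.read_camera('scene')
# guard roof
for z in (.195,.2,.205):
  P=[onz(T,60+u/2,60+v/2,z)[:2] for u,v in((321,95),(80,75),(57,273),(302,296))]
  print(z,np.round(P,4).tolist(),[round(float(np.linalg.norm(P[i]-P[(i+1)%4])),4) for i in range(4)])
  for a,b in((0,1),(3,2)): d=P[b]-P[a];print('ang',np.degrees(np.arctan2(d[1],d[0])))
  d=P[0]-P[3];print('front ang-90..',np.degrees(np.arctan2(d[1],d[0])))
# shaft mask olive
for c,n in((T,'top'),(S,'scene')):
  hsv=cv2.cvtColor(c['frame'],cv2.COLOR_RGB2HSV);H,Sa,V=cv2.split(hsv)
  m=((H>18)&(H<45)&(Sa>75)&(V<130)).astype(np.uint8)
  if n=='top': m[:140]=0;m[158:]=0;m[:,:286]=0;m[:,370:]=0
  else:
    m[:,:225]=0;m[:,305:]=0;m[:270]=0;m[312:]=0
  p=np.argwhere(m)[:,::-1];W=np.array([onz(c,*q,.018)[:2] for q in p])
  vx,vy,x0,y0=cv2.fitLine(W.astype(np.float32),cv2.DIST_HUBER,0,.001,.001).ravel()
  print(n,len(p),'shaft ang',np.degrees(np.arctan2(vy,vx)),x0,y0,W[:,1].min(),W[:,1].max())
# post triangulation: top face centre
b1=proj(T,[.5882,.2075,.092])
# scene top end of post
x=S['frame'][195:235,385:420];cv2.imwrite('pics/post.png',cv2.resize(x[...,::-1],None,fx=14,fy=14,interpolation=0))
x=T['frame'][145:180,160:205];cv2.imwrite('pics/postt.png',cv2.resize(x[...,::-1],None,fx=14,fy=14,interpolation=0))
```

```text
0.195 [[0.6685, 0.1217], [0.6839, 0.3301], [0.5131, 0.3442], [0.4966, 0.1342]] [0.209, 0.1714, 0.2107, 0.1723]
ang 85.76055085367287
ang 85.50699122324447
front ang-90.. -4.159810079283598
0.2 [[0.667, 0.1207], [0.6823, 0.3275], [0.5129, 0.3416], [0.4965, 0.1331]] [0.2073, 0.17, 0.2091, 0.1709]
ang 85.7605508536729
ang 85.50699122324447
front ang-90.. -4.159810079283602
0.205 [[0.6655, 0.1198], [0.6807, 0.3249], [0.5126, 0.3389], [0.4964, 0.1321]] [0.2057, 0.1687, 0.2074, 0.1696]
ang 85.76055085367287
ang 85.50699122324446
front ang-90.. -4.159810079283603
top 15 shaft ang 88.87005 0.6341768 -0.056149833 -0.1515364267520307 0.007926244937463182
scene 257 shaft ang 89.312416 0.6342716 -0.08534807 -0.16252296324437926 -0.006733207494727278
```

View pics/post.png

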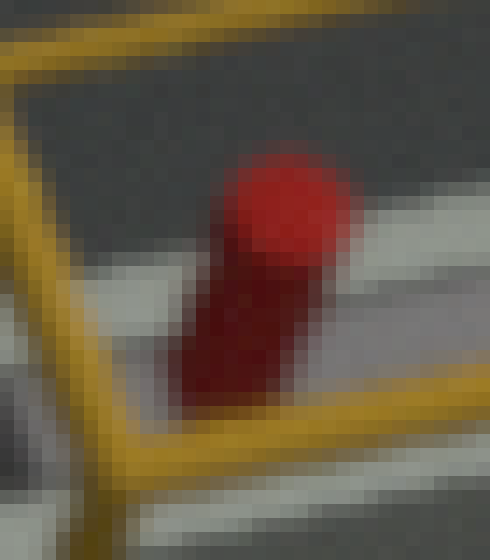

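View pics/postt.png

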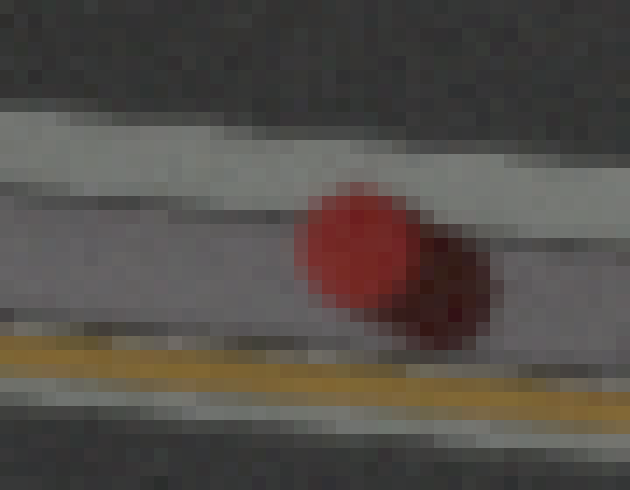

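The two views agree to within about 3 mm. The plan is to pass the hook over the post (rod centre at z of about 0.125), lower it behind the post, and pull.

Run:
```python
from h import *
T=env.read_camera('top');S=env.read_camera('scene')
a,da=ray(T,185.1,162.1);b,db=ray(S,405.3,209.4)
da/=np.linalg.norm(da);db/=np.linalg.norm(db)
t=np.linalg.lstsq(np.c_[da,-db],b-a,rcond=None)[0];print('post top',a+da*t[0],b+db*t[1], onz(T,185.1,162.1,.092),onz(S,405.3,209.4,.092))
o=env.get_obs();M=Rm(o['tool_rot']);print(M.round(3),o['position'],o['time_s'])
yaw=np.radians(89.1)
for s in(1,-1):
  y=s*np.array([np.sin(yaw),-np.cos(yaw),0]);x=np.array([0,0,-1.]);G=np.c_[x,y,np.cross(x,y)]
  print((R.from_matrix(G@M.T)).as_rotvec())
g=np.array([.631,-.244]);tg=g+.02*np.array([np.cos(yaw),np.sin(yaw)]);print('grasp',tg, np.r_[tg,.014]-o['position'])
```

```text
post top [0.58867438 0.20771766 0.09476924] [0.58901141 0.20880522 0.0951177 ] [0.58907741 0.20848004 0.092     ] [0.58749419 0.2102743  0.092     ]
[[-0.     0.391 -0.92 ]
 [ 0.    -0.92  -0.391]
 [-1.    -0.    -0.   ]] [ 0.21510431 -0.50614861  0.24223808] 0.45
[-1.29117541e-04 -1.26331330e-04  1.15330538e+00]
[-1.41652069e-04  1.44776176e-04 -1.98828726e+00]
grasp [ 0.63131415 -0.22400247] [ 0.41620984  0.28214614 -0.22823808]
```

Emit:
jog_arm(
  targets=[0.035,0.024,-0.01,0,0,0.1,0.07,0.048,-0.02,0,0,0.2,0.105,0.071,-0.03,0,0,0.3,0.14,0.095,-0.04,0,0,0.4,0.175,0.118,-0.05,0,0,0.5,0.21,0.142,-0.06,0,0,0.6,0.245,0.166,-0.07,0,0,0.7,0.28,0.19,-0.08,0,0,0.8,0.315,0.213,-0.09,0,0,0.9,0.35,0.237,-0.1,0,0,1.0,0.385,0.26,-0.11,0,0,1.1,0.416,0.282,-0.12,0,0,1.153],
  grip=0,
)

```text
time_s: 1.45
position: [0.6195, -0.2321, 0.126]
tool_rot: [1.217, 1.204, -1.217]
contact_force: [0.1, -1.6, 0.5]
width: 0.0854
```

Emit:
jog_arm(
  targets=[0,0,0,0,0,0,0,0,0,0,0,0],
)

```text
time_s: 1.62
position: [0.6205, -0.2297, 0.1245]
tool_rot: [1.214, 1.207, -1.215]
contact_force: [-0.6, 0.0, -0.7]
width: 0.0858
```

Run:
```python
from h import *
o=env.get_obs();W=env.read_camera('wrist');save(W,'w1');print(o['position'],Rm(o['tool_rot']).round(3),o['time_s'])
M=Rm(o['tool_rot']);yaw=np.radians(89.1)
y=np.array([np.sin(yaw),-np.cos(yaw),0]);x=np.array([0,0,-1.]);G=np.c_[x,y,np.cross(x,y)]
print(R.from_matrix(G@M.T).as_rotvec(), np.array([.6313,-.224,.014])-o['position'])
```

```text
[ 0.62052975 -0.22972747  0.12453183] [[-0.001  1.    -0.007]
 [ 0.001 -0.007 -1.   ]
 [-1.    -0.001 -0.001]] 1.6167
[-0.00075627 -0.00138328 -0.00875428] [ 0.01077025  0.00572747 -0.11053183]
```

View pics/w1.png

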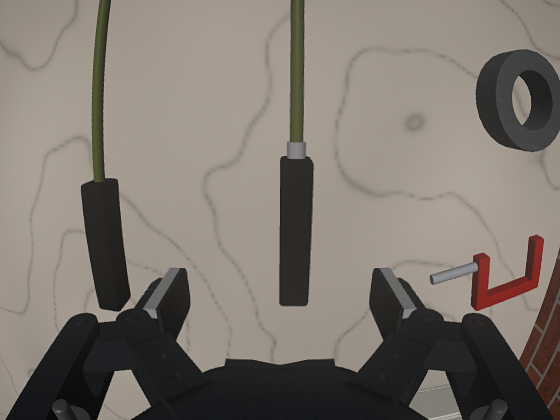

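The handle is between the jaw planes. Its front end is at (296,157), its back end at (294,305), and the jaw midline is at u≈280.

```bash
cat >> h.py <<'E'
def wr(c,o,u,v,z):
    K=np.array(c['camera_matrix']);d=np.array([u-K[0,2],v-K[1,2]]);r=np.linalg.norm(d);th=r/K[0,0]
    ray=np.r_[d/max(r,1e-9)*np.sin(th),np.cos(th)];X=np.array(c['hand_eye']);M=Rm(o['tool_rot'])
    p=np.array(o['position'])+M@X[:3,3];dd=M@X[:3,:3]@ray
    return p+dd*(z-p[2])/dd[2]
E
python3 - <<'E'
from h import *
o=env.get_obs();W=env.read_camera('wrist')
print('cam',np.array(o['position'])+Rm(o['tool_rot'])@np.array(W['hand_eye'])[:3,3])
for u,v,z in((282,157,.03),(312,157,.03),(279,304,.03),(308,304,.03),(296,142,.02),(297,10,.02),(297,80,.02)):print(u,v,wr(W,o,u,v,z))
E
```

```text
cam [ 0.62061133 -0.15642724  0.25853472]
282 157 [ 0.62181973 -0.18574985  0.03      ]
312 157 [ 0.64304253 -0.18581074  0.03      ]
279 304 [ 0.61853747 -0.30601352  0.03      ]
308 304 [ 0.642641   -0.30644601  0.03      ]
296 142 [ 0.63219264 -0.17595734  0.02      ]
297 10 [ 0.63376079 -0.0761677   0.02      ]
297 80 [ 0.63312888 -0.13029428  0.02      ]
```

Emit:
jog_arm(
  targets=[0.005,0.002,-0.03,0,0,-0.004,0.011,0.004,-0.06,0,0,-0.009,0.011,0.004,-0.085,0,0,-0.009,0.011,0.004,-0.1,0,0,-0.009,0.011,0.004,-0.11,0,0,-0.009,0.011,0.004,-0.11,0,0,-0.009,0.011,0.004,-0.11,0,0,-0.009],
)

```text
time_s: 2.3
position: [0.6296, -0.2296, 0.0166]
tool_rot: [1.224, 1.198, -1.226]
contact_force: [-0.2, -0.7, 0.2]
width: 0.0851
```

Emit:
jog_arm(
  targets=[0,0,0,0,0,0,0,0,0,0,0,0,0,0,0,0,0,0,0,0,0,0,0,0,0,0,0,0,0,0,0,0,0,0,0,0,0,0,0,0,0,0,0,0,0,0,0,0],
  grip=1,
  force=80,
)

```text
time_s: 2.97
position: [0.6304, -0.2298, 0.0178]
tool_rot: [1.224, 1.196, -1.225]
contact_force: [-0.5, -0.5, 5.3]
width: 0.0226
```

Emit:
jog_arm(
  targets=[0,0,0.01,0,0,0,0,0,0.03,0,0,0,0,0,0.055,0,0,0,0,0,0.08,0,0,0,0,0,0.1,0,0,0,0,0,0.115,0,0,0,0,0,0.115,0,0,0,0,0,0.115,0,0,0],
)

```text
time_s: 3.63
position: [0.6305, -0.2298, 0.1333]
tool_rot: [1.224, 1.195, -1.224]
contact_force: [-0.3, -0.3, -3.3]
width: 0.0225
```

Run:
```python
from h import *
o=env.get_obs();W=env.read_camera('wrist');save(W,'w2');T=env.read_camera('top');save(T,'t2');S=env.read_camera('scene');save(S,'s2')
print(o['position'],Rm(o['tool_rot']).round(3),o['time_s'],o['contact_force'],o['moment'],o['width'])
```

```text
[ 0.63051044 -0.2297954   0.13327274] [[ 0.003  1.    -0.021]
 [-0.002 -0.021 -1.   ]
 [-1.     0.003  0.002]] 3.6333 [-0.26772043 -0.25087986 -3.2982529 ] [-0.01442563  0.00312272 -0.00597932] 0.022548106474574676
```

View pics/w2.png

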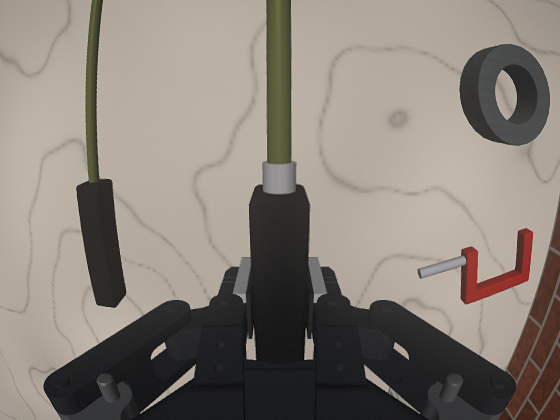

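View pics/s2.png

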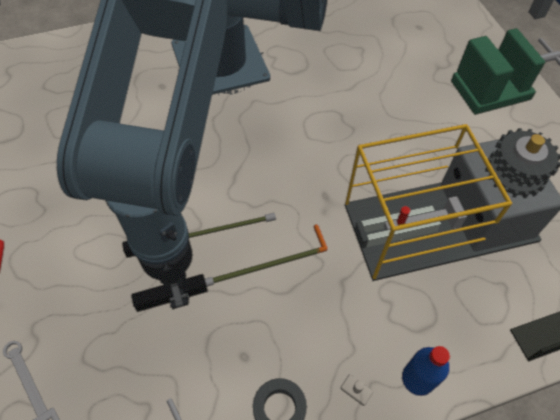

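View pics/t2.png

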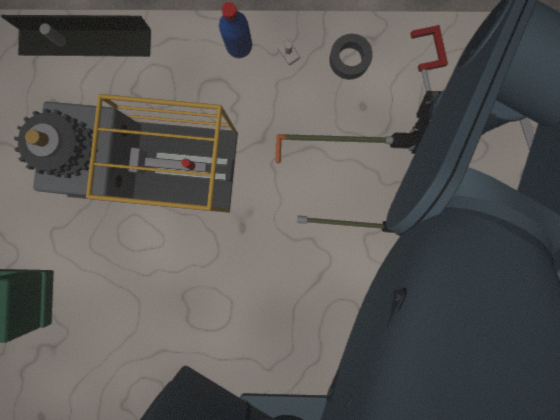

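The rod is held level in both views, with the hook corner at about (279,138) in top and (322,247) in scene. I'll triangulate the hook.

```bash
cat >> h.py <<'E'
def orange(c):
    H,Sa,V=cv2.split(cv2.cvtColor(c['frame'],cv2.COLOR_RGB2HSV))
    m=((H>3)&(H<15)&(Sa>140)&(V>60)).astype(np.uint8);m[:,:200]=0;m[:,400:]=0;m[:80]=0;m[330:]=0
    n,l,s,ce=cv2.connectedComponentsWithStats(m);i=1+np.argmax(s[1:,4]);return ce[i],s[i]
def tri(T,a,S,b):
    p,d=ray(T,*a);q,e=ray(S,*b);d/=np.linalg.norm(d);e/=np.linalg.norm(e)
    t=np.linalg.lstsq(np.c_[d,-e],q-p,rcond=None)[0];return (p+d*t[0]+q+e*t[1])/2,np.linalg.norm(p+d*t[0]-q-e*t[1])
E
python3 - <<'E'
from h import *
T=env.read_camera('top');S=env.read_camera('scene')
a,b=orange(T),orange(S);print(a,b,tri(T,a[0],S,b[0]))
for i,(c,(u,v)) in enumerate(((T,(279,148)),(S,(320,238)))):
  x=c['frame'][v-25:v+25,u-25:u+25];cv2.imwrite(f'pics/hk{i}.png',cv2.resize(x[...,::-1],None,fx=10,fy=10,interpolation=0))
E
```

```text
(array([278.375     , 147.46153846]), array([276, 135,   8,  28, 104], dtype=int32)) (array([320.1953125, 239.953125 ]), array([315, 225,  12,  28, 128], dtype=int32)) (array([0.61402248, 0.02418514, 0.12648327]), np.float64(0.0011407012604203516))
```

View pics/hk0.png

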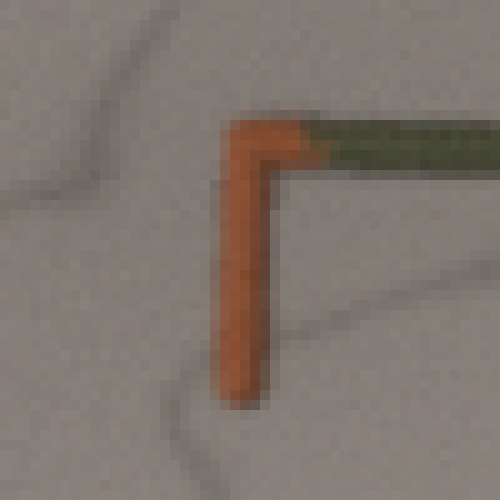

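View pics/hk1.png

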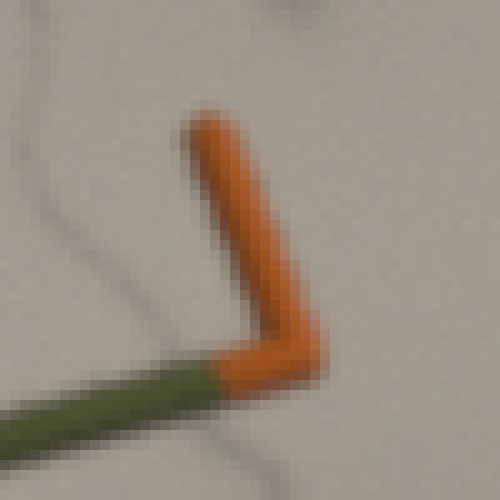

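Emit:
jog_arm(
  targets=[-0.015,0.015,0,0,0,-0.02,-0.03,0.035,0,0,0,-0.04,-0.044,0.055,0,0,0,-0.057,-0.044,0.075,0,0,0,-0.057,-0.0425,0.1,0,0,0,-0.057,-0.041,0.12,0,0,0,-0.057,-0.0396,0.14,0,0,0,-0.057,-0.038,0.16,0,0,0,-0.057,-0.0365,0.18,0,0,0,-0.057,-0.035,0.2,0,0,0,-0.057,-0.034,0.215,0,0,0,-0.057,-0.033,0.223,0,0,0,-0.057],
)

```text
time_s: 4.88
position: [0.5959, -0.0043, 0.13]
tool_rot: [1.265, 1.174, -1.268]
contact_force: [-0.5, 0.5, -2.8]
width: 0.0225
```

Emit:
jog_arm(
  targets=[0,0,0,0,0,0,0,0,0,0,0,0],
)

```text
time_s: 5.05
position: [0.5956, -0.004, 0.1293]
tool_rot: [1.263, 1.176, -1.268]
contact_force: [0.1, 0.1, -2.6]
width: 0.0225
```

Run:
```python
from h import *
o=env.get_obs();W=env.read_camera('wrist');save(W,'w3');T=env.read_camera('top');S=env.read_camera('scene');save(S,'s3')
print(o['position'],Rm(o['tool_rot']).round(3),o['time_s'],o['contact_force'])
for n,c,y,x in(('top',T,60,60),('scene',S,110,280)):
  f=c['frame'][y:y+200,x:x+260];cv2.imwrite(f'pics/{n}3.png',cv2.resize(f[...,::-1],None,fx=3,fy=3,interpolation=2))
```

```text
[ 0.59556976 -0.00404689  0.12932449] [[-0.004  0.997 -0.076]
 [ 0.001 -0.076 -0.997]
 [-1.    -0.004 -0.   ]] 5.05 [ 0.13200787  0.112065   -2.64773047]
```

View pics/top3.png

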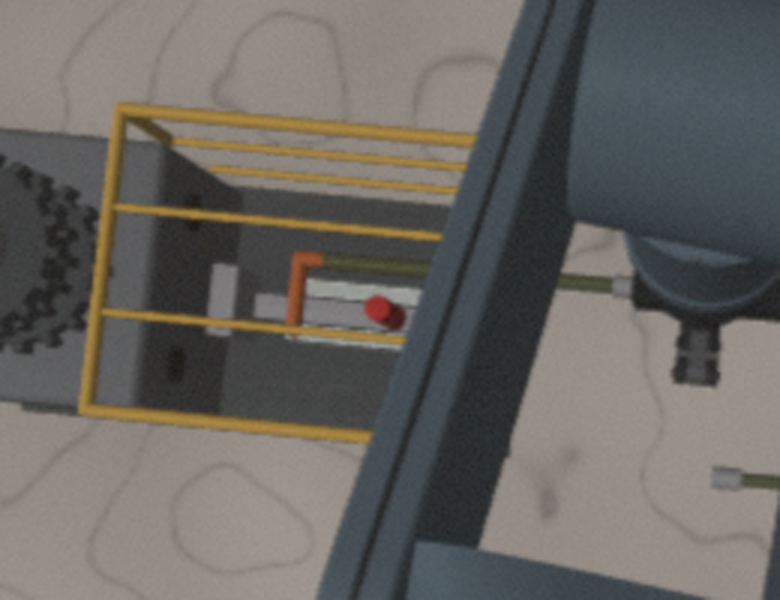

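View pics/scene3.png

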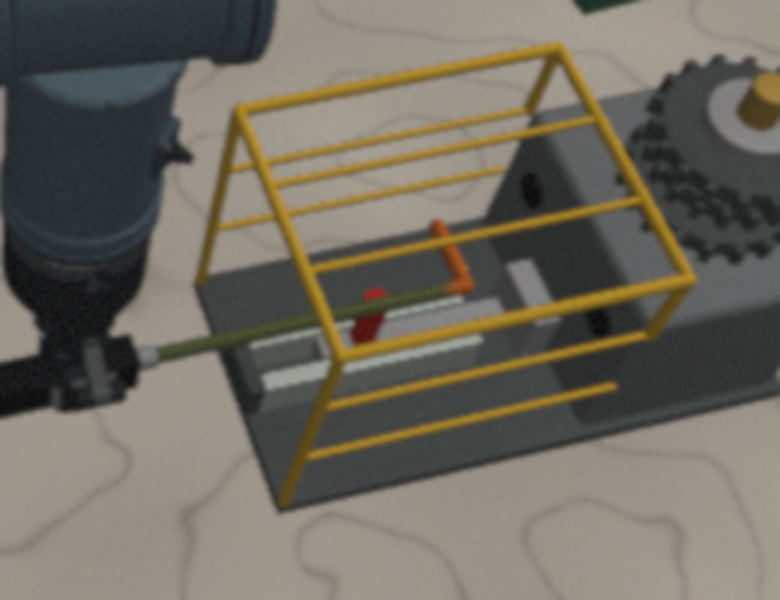

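The hook has passed over the post and sits beyond it, with the shaft beside it. I'll lower it by 53 mm.

Emit:
jog_arm(
  targets=[0,0,-0.015,0,0,0,0,0,-0.03,0,0,0,0,0,-0.043,0,0,0,0,0,-0.052,0,0,0,0,0,-0.052,0,0,0,0,0,-0.052,0,0,0],
)

```text
time_s: 5.7
position: [0.5957, -0.0059, 0.0775]
tool_rot: [1.265, 1.174, -1.27]
contact_force: [0.2, -1.0, -2.7]
width: 0.0225
```

Run:
```python
from h import *
o=env.get_obs();T=env.read_camera('top');S=env.read_camera('scene')
print(o['position'],o['time_s'],o['contact_force'])
for n,c,y,x in(('top',T,60,60),('scene',S,110,280)):
  f=c['frame'][y:y+200,x:x+260];cv2.imwrite(f'pics/{n}4.png',cv2.resize(f[...,::-1],None,fx=3,fy=3,interpolation=2))
```

```text
[ 0.59570305 -0.00585941  0.07747121] 5.7 [ 0.23583252 -1.00482302 -2.67436075]
```

View pics/top4.png

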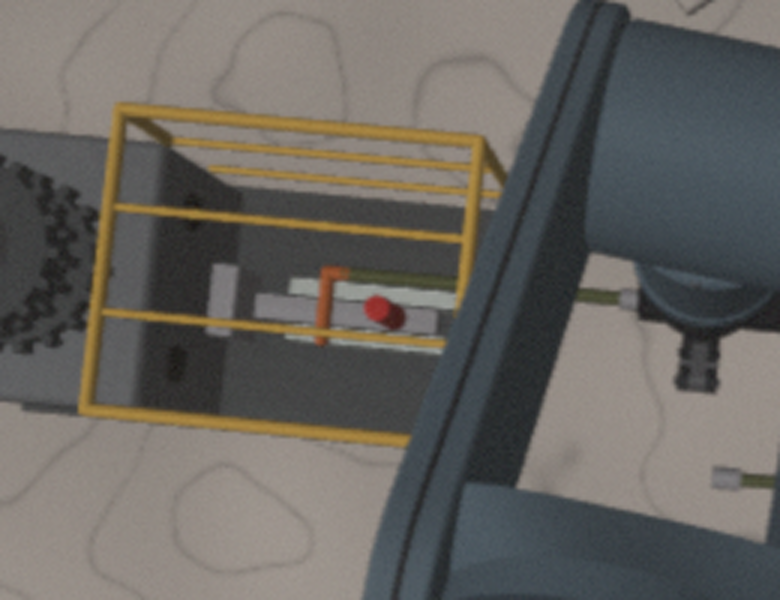

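View pics/scene4.png

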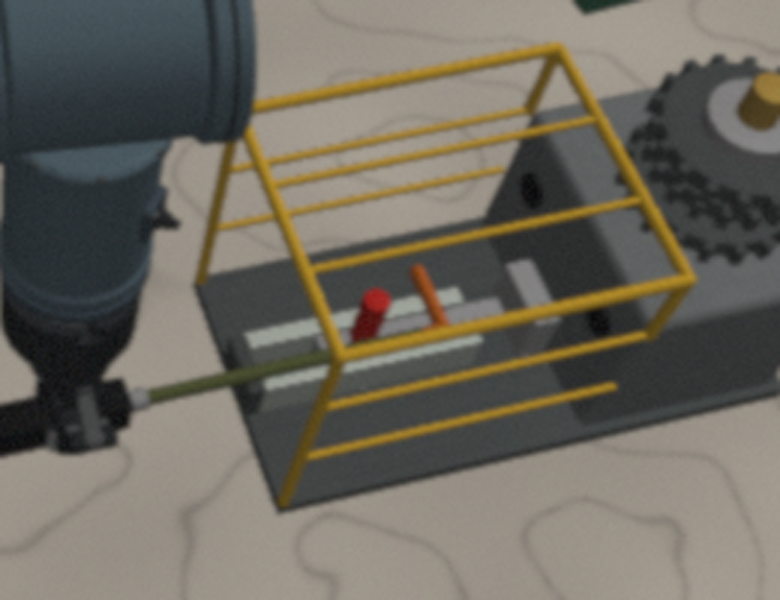

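The hook arm is behind the post at post height. Now I'll pull along guard −x.

Emit:
jog_arm(
  targets=[-0.0008,-0.01,0,0,0,0,-0.0015,-0.02,0,0,0,0,-0.002,-0.026,0,0,0,0,-0.0025,-0.032,0,0,0,0,-0.003,-0.038,0,0,0,0,-0.0034,-0.044,0,0,0,0,-0.004,-0.05,0,0,0,0,-0.0043,-0.055,0,0,0,0,-0.0047,-0.06,0,0,0,0,-0.005,-0.064,0,0,0,0,-0.005,-0.064,0,0,0,0],
)

```text
time_s: 6.72
position: [0.5916, -0.0708, 0.0786]
tool_rot: [1.266, 1.172, -1.269]
contact_force: [0.3, 1.0, -2.0]
width: 0.0226
```

Run:
```python
from h import *
o=env.get_obs();T=env.read_camera('top');S=env.read_camera('scene')
print(o['position'],o['time_s'],o['contact_force'],o['moment'])
for n,c,y,x in(('top',T,60,60),('scene',S,110,280)):
  f=c['frame'][y:y+200,x:x+260];cv2.imwrite(f'pics/{n}5.png',cv2.resize(f[...,::-1],None,fx=3,fy=3,interpolation=2))
```

```text
[ 0.59159468 -0.07082418  0.07862862] 6.7167 [ 0.27893496  0.97430572 -1.95649326] [ 0.03996609  0.0216848  -0.02550524]
```

View pics/top5.png

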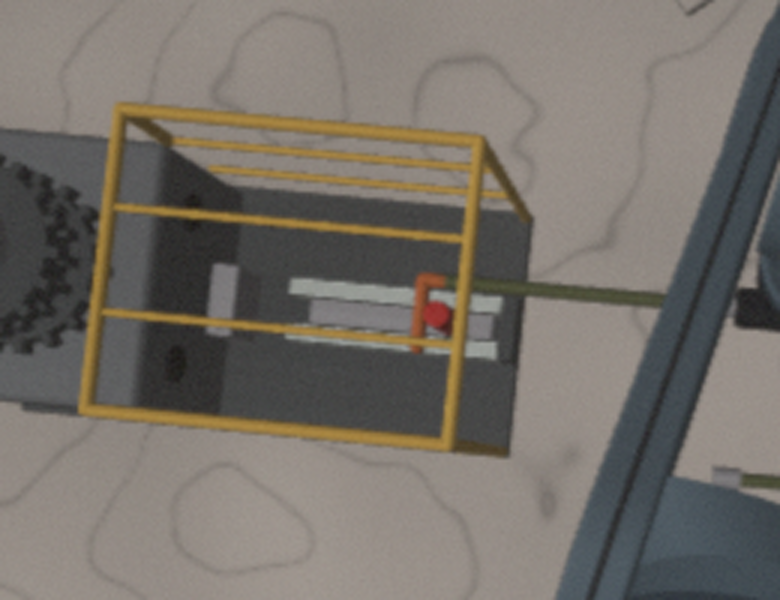

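View pics/scene5.png

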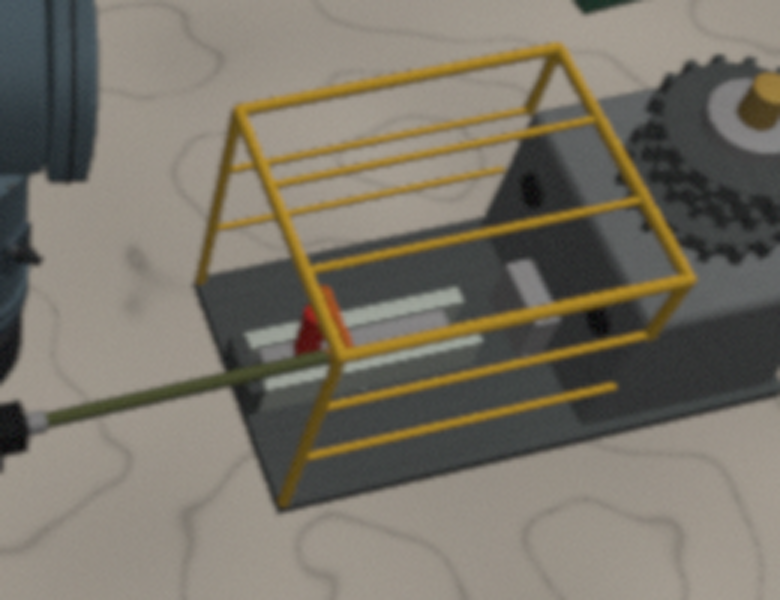

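The post has moved about 38 mm. I'll keep pulling slowly towards the stop and watch the force.

Emit:
jog_arm(
  targets=[-0.0003,-0.003,0,0,0,0,-0.0005,-0.006,0,0,0,0,-0.0006,-0.008,0,0,0,0,-0.0006,-0.008,0,0,0,0],
)

```text
time_s: 7.15
position: [0.59, -0.0756, 0.0778]
tool_rot: [1.268, 1.177, -1.268]
contact_force: [0.0, 10.5, -3.7]
width: 0.0223
```

Emit:
jog_arm(
  targets=[-0.0002,-0.002,0,0,0,0,-0.0003,-0.004,0,0,0,0,-0.0003,-0.004,0,0,0,0],
)

```text
time_s: 7.4
position: [0.589, -0.0757, 0.077]
tool_rot: [1.273, 1.183, -1.268]
contact_force: [2.2, 14.2, -4.5]
width: 0.0223
```

The force rose to 14 N with no further motion, so the bolt is at its stop. I'll confirm it in the camera, then unhook.

Run:
```python
from h import *
o=env.get_obs();T=env.read_camera('top')
H,Sa,V=cv2.split(cv2.cvtColor(T['frame'],cv2.COLOR_RGB2HSV));m=(((H<4)|(H>176))&(Sa>150)&(V>60)).astype(np.uint8);m[:130]=0;m[200:]=0;m[:,:150]=0;m[:,260:]=0
p=np.argwhere(m)[:,::-1];print(o['position'],p.mean(0),onz(T,*p.mean(0),.094),onz(T,185.6,162.5,.094))
f=T['frame'][60:260,60:320];cv2.imwrite(f'pics/top6.png',cv2.resize(f[...,::-1],None,fx=3,fy=3,interpolation=2))
```

```text
[ 0.58899218 -0.07569244  0.07696622] [206.7826087  164.54347826] [0.58448306 0.16491787 0.094     ] [0.58800674 0.20691952 0.094     ]
```

View pics/top6.png

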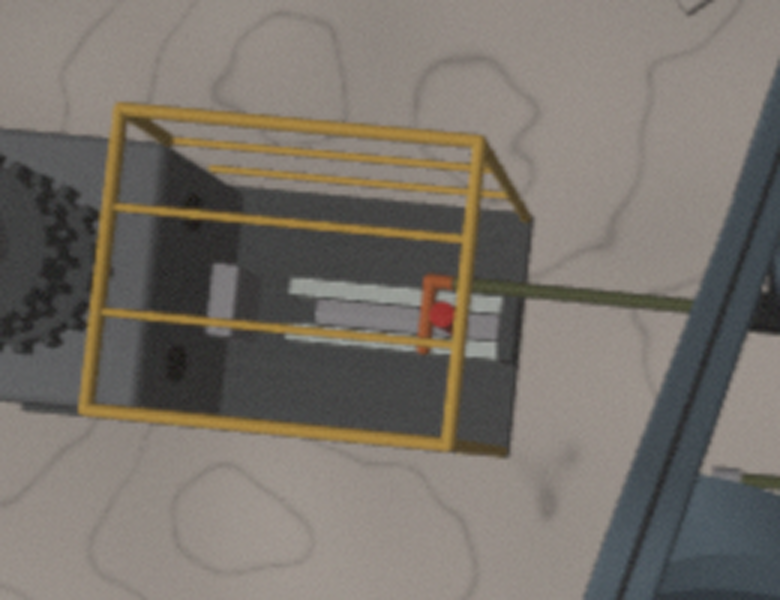

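Emit:
jog_arm(
  targets=[-0.0002,-0.003,0,0,0,0,-0.0004,-0.005,0,0,0,0,-0.0004,-0.005,0,0,0,0],
)

```text
time_s: 7.7
position: [0.588, -0.0758, 0.076]
tool_rot: [1.279, 1.189, -1.267]
contact_force: [3.2, 18.4, -5.2]
width: 0.0224
```

Run:
```python
from h import *
o=env.get_obs();T=env.read_camera('top')
f=T['frame'][60:260,60:320];cv2.imwrite(f'pics/top7.png',cv2.resize(f[...,::-1],None,fx=3,fy=3,interpolation=2))
print(o['position'])
```

```text
[ 0.58795409 -0.07583957  0.07597707]
```

View pics/top7.png

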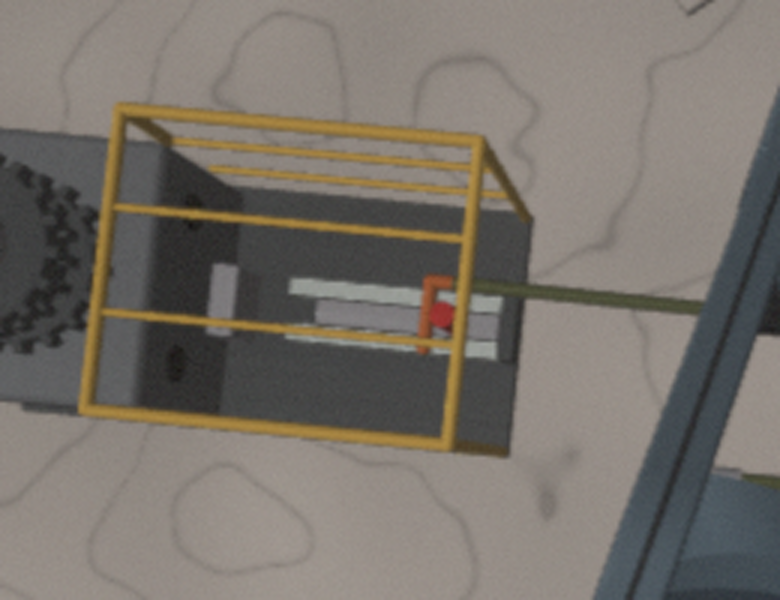

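The bolt didn't move at 18 N, so it is at the stop. I'll move the hook 20 mm deeper to free it, then raise it.

Emit:
jog_arm(
  targets=[0.001,0.006,0,0,0,0,0.0025,0.014,0,0,0,0,0.0035,0.02,0,0,0,0,0.0035,0.02,0,0,0,0,0.0035,0.02,0,0,0,0],
)

```text
time_s: 8.17
position: [0.5917, -0.0559, 0.0761]
tool_rot: [1.277, 1.188, -1.266]
contact_force: [0.4, -0.5, -2.5]
width: 0.0224
```

Run:
```python
from h import *
o=env.get_obs();T=env.read_camera('top')
f=T['frame'][60:260,60:320];cv2.imwrite(f'pics/top8.png',cv2.resize(f[...,::-1],None,fx=3,fy=3,interpolation=2))
print(o['position'],o['contact_force'])
M=Rm(o['tool_rot']);print(M.round(3))
yaw=np.radians(85.6);y=np.array([np.sin(yaw),-np.cos(yaw),0]);x=np.array([0,0,-1.]);G=np.c_[x,y,np.cross(x,y)]
print(R.from_matrix(G@M.T).as_rotvec())
```

```text
[ 0.59169922 -0.05585999  0.0761442 ] [ 0.3726702  -0.51760012 -2.46462246]
[[-0.007  0.997 -0.08 ]
 [ 0.017 -0.08  -0.997]
 [-1.    -0.008 -0.017]]
[-0.01746411 -0.00705453  0.00369524]
```

View pics/top8.png

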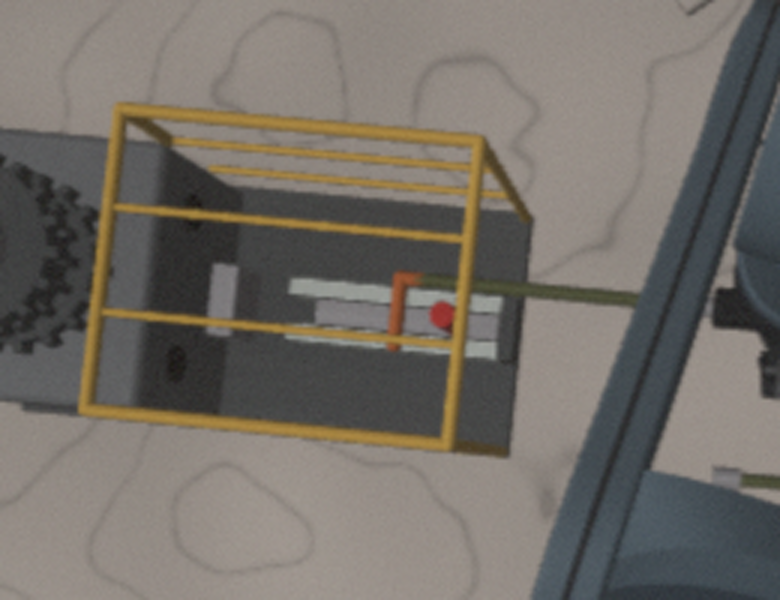

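The post stayed out, and the hook is now clear behind it. I'll raise and level the rod, then withdraw it over the post.

Emit:
jog_arm(
  targets=[0,0,0.015,0,0,0,0,0,0.03,0,0,0,0,0,0.045,-0.01,-0.004,0,0,0,0.057,-0.017,-0.007,0,0,0,0.057,-0.017,-0.007,0,0,0,0.057,-0.017,-0.007,0],
)

```text
time_s: 8.72
position: [0.5921, -0.0563, 0.1341]
tool_rot: [1.269, 1.168, -1.267]
contact_force: [0.7, 0.6, -3.3]
width: 0.0224
```

Run:
```python
from h import *
o=env.get_obs();T=env.read_camera('top');S=env.read_camera('scene')
print(o['position'],o['time_s'],o['contact_force'],Rm(o['tool_rot']).round(3)[2])
a,b=orange(T),orange(S);print(a[0],b[0],tri(T,a[0],S,b[0]))
f=S['frame'][110:310,280:540];cv2.imwrite(f'pics/s9.png',cv2.resize(f[...,::-1],None,fx=3,fy=3,interpolation=2))
```

```text
[ 0.59212758 -0.05630714  0.13414631] 8.7167 [ 0.73015983  0.60149005 -3.33254066] [-1.     0.002  0.   ]
[210.5 165.5] [383.75  218.875] (array([0.58619532, 0.16458067, 0.07806773]), np.float64(0.007728473828256214))
```

View pics/s9.png

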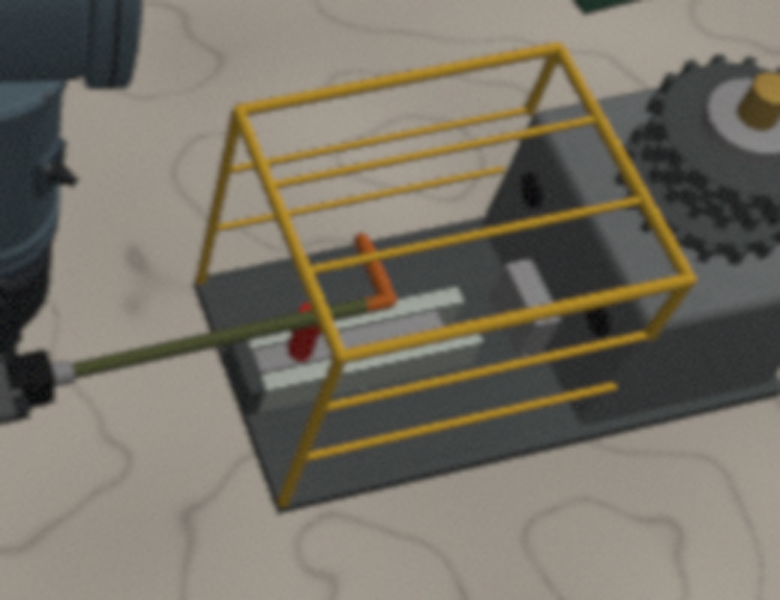

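Emit:
jog_arm(
  targets=[-0.001,-0.012,0,0,0,0,-0.003,-0.032,0,0,0,0,-0.004,-0.052,0,0,0,0,-0.0055,-0.072,0,0,0,0,-0.007,-0.092,0,0,0,0,-0.0085,-0.112,0,0,0,0,-0.01,-0.132,0,0,0,0,0.0,-0.15,0,0,0,0,0.015,-0.165,0,0,0,0,0.03,-0.172,0,0,0,0,0.038,-0.172,0,0,0,0,0.038,-0.172,0,0,0,0],
)

```text
time_s: 9.82
position: [0.6297, -0.2288, 0.1312]
tool_rot: [1.269, 1.172, -1.27]
contact_force: [-0.2, 0.3, -2.1]
width: 0.0223
```

Run:
```python
from h import *
o=env.get_obs();T=env.read_camera('top');S=env.read_camera('scene');save(T,'t10');save(S,'s10')
print(o['position'],o['time_s'],o['contact_force'],Rm(o['tool_rot']).round(3))
for c in(T,S): c['frame']=c['frame'].copy()
T['frame'][:,:240]=0;S['frame'][:,345:]=0
a,b=orange(T),orange(S);print(a,b,tri(T,a[0],S,b[0]))
```

```text
[ 0.6297132  -0.22875629  0.13123142] 9.8167 [-0.20808682  0.34375515 -2.08924107] [[-0.002  0.997 -0.082]
 [ 0.001 -0.082 -0.997]
 [-1.    -0.002 -0.001]]
(array([278.23584906, 138.26415094]), array([275, 127,  11,  27, 106], dtype=int32)) (array([324.1796875, 245.7421875]), array([319, 231,  11,  28, 128], dtype=int32)) (array([0.62998999, 0.0246817 , 0.13344206]), np.float64(0.0014833411860486355))
```

View pics/s10.png

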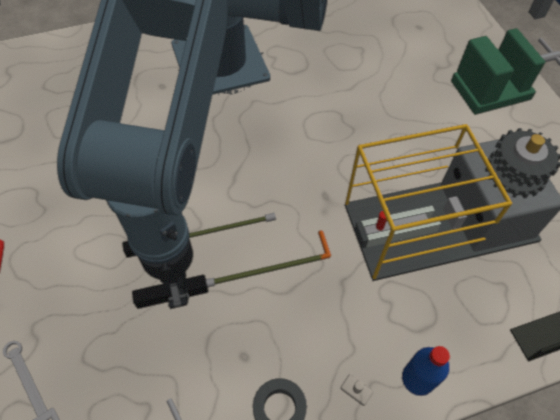

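View pics/t10.png

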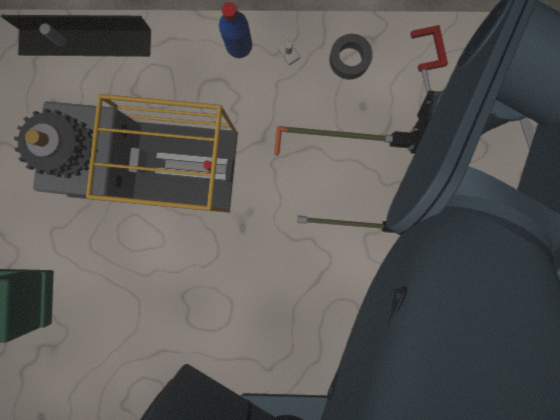

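The rod is right out of the guard, and the bolt is still out. I'll lower it over the original spot.

Emit:
jog_arm(
  targets=[0,0,-0.015,0,0,0,0,0,-0.035,0,0,0,0,0,-0.055,0,0,0,0,0,-0.073,0,0,0,0,0,-0.088,0,0,0,0,0,-0.098,0,0,0,0,0,-0.104,0,0,0,0,0,-0.108,0,0,0,0,0,-0.108,0,0,0,0,0,-0.108,0,0,0],
)

```text
time_s: 10.75
position: [0.6286, -0.2275, 0.0242]
tool_rot: [1.268, 1.173, -1.269]
contact_force: [-0.6, -0.1, -2.8]
width: 0.0225
```

Emit:
jog_arm(
  targets=[0,0,-0.002,0,0,0,0,0,-0.004,0,0,0,0,0,-0.005,0,0,0,0,0,-0.005,0,0,0],
)

```text
time_s: 11.08
position: [0.6285, -0.2275, 0.0192]
tool_rot: [1.268, 1.173, -1.269]
contact_force: [-0.1, -0.2, -3.0]
width: 0.0224
```

Emit:
jog_arm(
  targets=[0,0,-0.001,0,0,0,0,0,-0.002,0,0,0,0,0,-0.003,0,0,0,0,0,-0.003,0,0,0],
)

```text
time_s: 11.42
position: [0.6287, -0.2275, 0.0178]
tool_rot: [1.268, 1.172, -1.269]
contact_force: [-2.7, 1.3, 7.4]
width: 0.0224
```

Run:
```python
from h import *
o=env.get_obs();T=env.read_camera('top');S=env.read_camera('scene');save(S,'s11')
for c in(T,S): c['frame']=c['frame'].copy()
T['frame'][:,:240]=0;S['frame'][:,345:]=0
a,b=orange(T),orange(S);print(o['position'],o['contact_force'],o['moment'],tri(T,a[0],S,b[0]))
```

```text
[ 0.62866232 -0.22752012  0.01777919] [-2.74871779  1.29770128  7.366946  ] [ 0.13771211  0.56927821 -0.02850695] (array([0.63007325, 0.02505823, 0.02200882]), np.float64(0.0012713353879293889))
```

It's on the bench (bench load about +10 N). I'll release it gently with a partial opening.

Emit:
jog_arm(
  targets=[0,0,0,0,0,0,0,0,0,0,0,0,0,0,0,0,0,0,0,0,0,0,0,0,0,0,0,0,0,0,0,0,0,0,0,0],
  grip=0.35,
)

```text
time_s: 12.02
position: [0.6286, -0.2275, 0.0176]
tool_rot: [1.268, 1.173, -1.269]
contact_force: [0.1, -0.1, 0.6]
width: 0.0557
```

Emit:
jog_arm(
  targets=[0,0,0.005,0,0,0,0,0,0.015,0,0,0,0,0,0.035,0,0,0,0,0,0.06,0,0,0,0,0,0.09,0,0,0,0,0,0.12,0,0,0,0,0,0.15,0,0,0,0,0,0.15,0,0,0,0,0,0.15,0,0,0],
)

```text
time_s: 12.77
position: [0.6301, -0.2283, 0.1716]
tool_rot: [1.268, 1.166, -1.266]
contact_force: [1.3, -0.3, -0.3]
width: 0.0555
```

Run:
```python
from h import *
o=env.get_obs();T=env.read_camera('top');S=env.read_camera('scene');save(S,'s12');W=env.read_camera('wrist');save(W,'w12');save(T,'t12')
for c in(T,S): c['frame']=c['frame'].copy()
T['frame'][:,:240]=0;S['frame'][:,345:]=0
a,b=orange(T),orange(S);print(o['position'],o['width'],o['time_s'],o['contact_force'],tri(T,a[0],S,b[0]))
```

```text
[ 0.63009477 -0.22828712  0.17156608] 0.05550304039164098 12.7667 [ 1.26062077 -0.26518062 -0.33706612] (array([0.62925039, 0.02559827, 0.01871377]), np.float64(0.0011910809007235114))
```

View pics/s12.png

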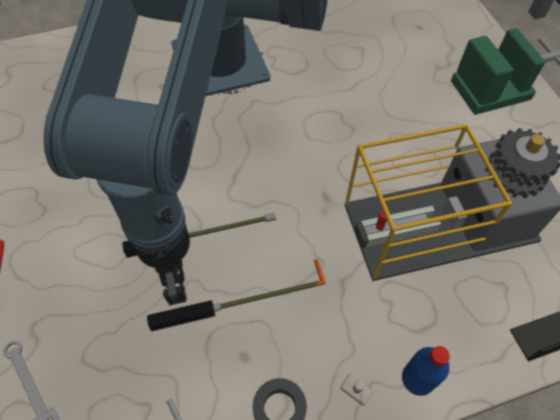

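View pics/w12.png

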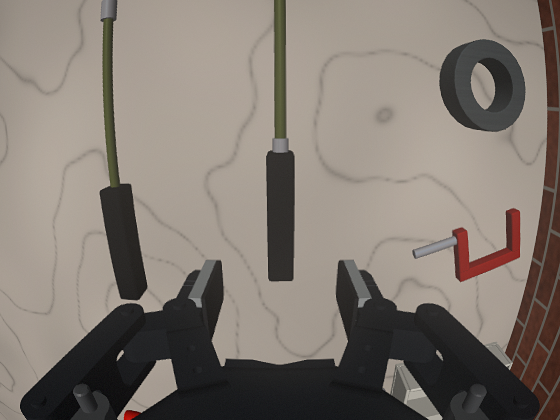

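The rod lies flat and released, with the gripper well above it. One final check of the bolt before handing in.

Run:
```python
from h import *
T=env.read_camera('top');S=env.read_camera('scene')
f=T['frame'][150:180,190:230];cv2.imwrite('pics/fp.png',cv2.resize(f[...,::-1],None,fx=14,fy=14,interpolation=0))
f=S['frame'][195:240,360:405];cv2.imwrite('pics/fs.png',cv2.resize(f[...,::-1],None,fx=12,fy=12,interpolation=0))
```

```text
(no output)
```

View pics/fp.png

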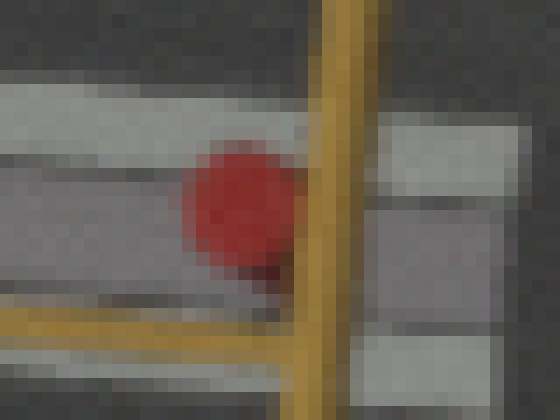

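View pics/fs.png

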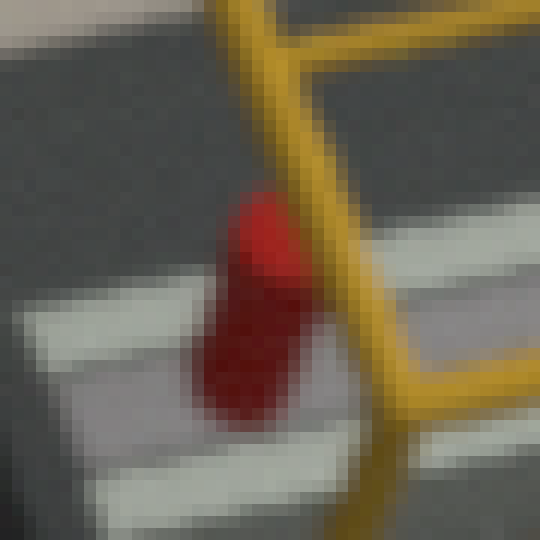

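```bash
python3 -c "
from plant import env
print(env.hand_in())"
```

```text
the job is handed in; nothing more can be done
None
```

The bolt is drawn out to its stop, the rod is lying flat on the open bench where it started, and the job was handed in at about 13 s of the 53 s allowed. I gripped the rod near its balance point, passed the hook over the post and lowered it behind. After the pull I moved the hook 20 mm deeper to free it, lifted it over the post and brought the rod out.

- **Bolt:** the pull force rose to 18 N with no further motion, so I took that as the stop. In the top view the post had moved about 43 mm, and the bolt started 0–8 mm out. An earlier reading with the post partly hidden gave 42 mm. The post stayed out while I unhooked and withdrew the rod.
- **Rod:** after release the handle lies flat and the hook measures about 19 mm above the bench, against a nominal 15 mm. The crook is about 150 mm from the post.
- **Robot:** the gripper is open and about 0.15 m above the rod, touching nothing.
- **Disagreements:**
  - With the rod in the air, the hook measured 4–5 mm off its nominal height (low before the pull, high after). This is about 1° of tilt in the grip; the tilt went away when the rod was laid down.
  - One colour-mask reading picked up the red post instead of the hook, so I dropped it.

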